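# Fit the right tube-holder plate to the shaker and clamp it

## Task

One of the three green tube-holder plates fits the two dowel pins now fitted on the shaker platform: find out which by trying them, and seat it flush on the platform, without dropping a plate. Then turn the red T-handle clockwise until you feel its cam tighten firmly on the plate's edge, and let go. Leave the plates that do not fit lying flat on the bench, clear of the shaker, and do not disturb the pipette-tip box or the amber bottle.

Things in the scene. Friction and masses are not known exactly. Their poses are not given: they have to be found in the camera images.
- shaker: fixed white orbital shaker; origin on the bench below the plate place; x points from its front panel to its rear motor cover, y to its left. Housing x -80..145, y -109..81, 72 high; dark platform x -50..50, y -105..67, top at 90; motor cover x 62..144, y -89..81, top at 122 mm
- dock (a point): centre of the plate place on the platform's top face, axes as the shaker's. The fitting plate, when home, has its origin here within 1 mm and its x, y along these (yellow corner at -x +y)
- pin (a point): foot of the large dowel (10 mm thick, 10.5 high, top 4 mm tapered), on the platform at (-28, -50) mm from the dock. A second, small dowel (7 mm thick, as high) stands where the small hole of just one of the plates comes; it differs from day to day. A plate that does not fit stops 10 mm too high, on that dowel
- clamp: cam clamp: red T-handle on a vertical spindle at (0, -77) mm from the dock. Origin on the spindle's axis at the platform's top, its x along the bar. Clockwise (from above) tightens; starts open, bar within 0.2 rad of the shaker's x. Its eccentric meets the plate's end 1.0 to 1.25 rad clockwise of the shaker's x; stop at 2.0 rad. It stays where it is left
- clamp_grip (a point): middle of the T-handle's bar, on the spindle's axis, 65 mm above the platform; x along the bar. Bar 62 long, 12 wide, 18 high (56 to 74 mm above the platform). Turns with a steady drag of 0.1 to 0.15 N m; once the cam meets the plate the torque climbs steeply: firm at about 0.2 N m above the drag
- plate_a: loose tube-holder plate: dark base 84 (x) x 126 (y) x 8 mm with a green tube block 44 (x) x 60 (y) in its middle, 8 to 42 mm above the underside, fixed caps to 47; lift it by the block, across x. 0.27 to 0.45 kg. Origin: centre of the underside. Bright-rimmed dowel holes right through: large (11 mm) at (-28, -50), small (8 mm) at (28, 50) mm. Yellow mark at (-35, 56)
- plate_b: loose tube-holder plate: dark base 84 (x) x 126 (y) x 8 mm with a green tube block 44 (x) x 60 (y) in its middle, 8 to 42 mm above the underside, fixed caps to 47; lift it by the block, across x. 0.27 to 0.45 kg. Origin: centre of the underside. Bright-rimmed dowel holes right through: large (11 mm) at (-28, -50), small (8 mm) at (28, 37) mm. Yellow mark at (-35, 56)
- plate_c: loose tube-holder plate: dark base 84 (x) x 126 (y) x 8 mm with a green tube block 44 (x) x 60 (y) in its middle, 8 to 42 mm above the underside, fixed caps to 47; lift it by the block, across x. 0.27 to 0.45 kg. Origin: centre of the underside. Bright-rimmed dowel holes right through: large (11 mm) at (-28, -50), small (8 mm) at (14, 50) mm. Yellow mark at (-35, 56)
- tip_box: bystander: closed pipette-tip box, pale with a blue lid, 84 x 120 x 62 mm; origin: centre of the underside; loose
- reagent: bystander: small amber bottle with a blue cap, 48 mm across, 85 mm high; origin: centre of the underside; loose
There are look-alikes about, which are no part of the job. Leave any pink or purple look-alike of the plate_a alone.

How it is judged (in metres and radians):
On the way, in this order (a step that is already met when the one before it is completed fails the run):
1. the plate that fits lies flush on the platform, over both dowels (((z of plate_a in the frame of dock between -0.0025 and 0.0025 m and horizontal distance between plate_a and dock below 0.004 m and angle between plate_a's own z axis and vertical below 0.03 rad and angle between the x axis of plate_a and the x axis of dock, either way round below 0.05 rad) or (z of plate_b in the frame of dock between -0.0025 and 0.0025 m and horizontal distance between plate_b and dock below 0.004 m and angle between plate_b's own z axis and vertical below 0.03 rad and angle between the x axis of plate_b and the x axis of dock, either way round below 0.05 rad) or (z of plate_c in the frame of dock between -0.0025 and 0.0025 m and horizontal distance between plate_c and dock below 0.004 m and angle between plate_c's own z axis and vertical below 0.03 rad and angle between the x axis of plate_c and the x axis of dock, either way round below 0.05 rad))), for 0.2 s.
2. the cam presses firmly on the seated plate's edge (((z of plate_a in the frame of dock between -0.0025 and 0.0025 m and horizontal distance between plate_a and dock below 0.004 m and angle between plate_a's own z axis and vertical below 0.03 rad and angle between the x axis of plate_a and the x axis of dock, either way round below 0.05 rad and contact force between clamp and plate_a above 5 N) or (z of plate_b in the frame of dock between -0.0025 and 0.0025 m and horizontal distance between plate_b and dock below 0.004 m and angle between plate_b's own z axis and vertical below 0.03 rad and angle between the x axis of plate_b and the x axis of dock, either way round below 0.05 rad and contact force between clamp and plate_b above 5 N) or (z of plate_c in the frame of dock between -0.0025 and 0.0025 m and horizontal distance between plate_c and dock below 0.004 m and angle between plate_c's own z axis and vertical below 0.03 rad and angle between the x axis of plate_c and the x axis of dock, either way round below 0.05 rad and contact force between clamp and plate_c above 5 N))), for 0.2 s.
At the end, for the whole second after the job is handed in: One plate flush on the platform (2.5 mm in height, 4 mm sideways, 0.03 rad level, 0.05 rad aligned), the cam at rest pressing its edge with over 5 N; the two others still and flat on the bench (4 mm, 0.05 rad), centres over 120 mm from the dock; all let go (((z of plate_a in the frame of dock between -0.0025 and 0.0025 m and horizontal distance between plate_a and dock below 0.004 m and angle between plate_a's own z axis and vertical below 0.03 rad and angle between the x axis of plate_a and the x axis of dock, either way round below 0.05 rad and contact force between clamp and plate_a above 5 N and angular speed of clamp below 0.05 rad/s and height (world z) of plate_b between -0.004 and 0.004 m and angle between each of plate_b, plate_c's own z axis and vertical below 0.05 rad and linear speed of each of plate_b, plate_c below 0.02 m/s and horizontal distance between each of plate_b, plate_c and dock above 0.12 m and height (world z) of plate_c between -0.004 and 0.004 m) or (z of plate_b in the frame of dock between -0.0025 and 0.0025 m and horizontal distance between plate_b and dock below 0.004 m and angle between plate_b's own z axis and vertical below 0.03 rad and angle between the x axis of plate_b and the x axis of dock, either way round below 0.05 rad and contact force between clamp and plate_b above 5 N and angular speed of clamp below 0.05 rad/s and height (world z) of plate_a between -0.004 and 0.004 m and angle between each of plate_a, plate_c's own z axis and vertical below 0.05 rad and linear speed of each of plate_a, plate_c below 0.02 m/s and horizontal distance between each of plate_a, plate_c and dock above 0.12 m and height (world z) of plate_c between -0.004 and 0.004 m) or (z of plate_c in the frame of dock between -0.0025 and 0.0025 m and horizontal distance between plate_c and dock below 0.004 m and angle between plate_c's own z axis and vertical below 0.03 rad and angle between the x axis of plate_c and the x axis of dock, either way round below 0.05 rad and contact force between clamp and plate_c above 5 N and angular speed of clamp below 0.05 rad/s and height (world z) of plate_a between -0.004 and 0.004 m and angle between each of plate_a, plate_b's own z axis and vertical below 0.05 rad and linear speed of each of plate_a, plate_b below 0.02 m/s and horizontal distance between each of plate_a, plate_b and dock above 0.12 m and height (world z) of plate_b between -0.004 and 0.004 m))); the robot touches nothing.
It fails at once if a plate is dropped or thrown (faster than 0.6 m/s while not held) ((linear speed of plate_a above 0.6 m/s and contact force between the fingers and plate_a below 0.3 N) or (linear speed of plate_b above 0.6 m/s and contact force between the fingers and plate_b below 0.3 N) or (linear speed of plate_c above 0.6 m/s and contact force between the fingers and plate_c below 0.3 N)).
It fails at once if a bystander (tip box or bottle) is moved more than 30 mm or the bottle tipped (distance of any of tip_box, reagent from where it was at the start of the episode above 0.03 m or angle between reagent's own z axis and vertical above 0.4 rad).
It fails at once if the cam is forced against a plate with more than 80 N (contact force between clamp and plate_a above 80 N or contact force between clamp and plate_b above 80 N or contact force between clamp and plate_c above 80 N).
It also fails if it takes over 72 s, if anything falls off the work surface, if the arm or the gripper's body presses on something with over 40 N, if the wrist force passes 120 N, or if a joint passes its speed limit or range.

## Robot

A 7-joint arm with a two-finger parallel gripper is mounted at the origin on the work surface. World frame = base frame: x ahead of the robot, y to its left, z up, the work surface at z = 0. Lengths are in m, angles in degrees, forces in N, time in s.
With the tool pointing down it reaches from about 0.425 to 0.925 m from the base axis. Payload 6.8 kg.
Tool frame: the origin (TCP) lies midway between the tips of the shut fingers; the grasp point (between the pads) lies 19 mm behind it; x points along the fingers, y is the direction in which the jaws open and shut, and the axes are right-handed (so a half turn about x gives the same grasp; the last joint's range is limited). The gripper opens to 85 mm and grips with 20 to 120 N. Pads are 22 mm wide; open, the fingers measure 114 mm over their backs; the gripper's body (76 mm by 85 mm) begins 54 mm behind the grasp point. The pads swing forward as they close: fully open they stand 13 mm farther back than shut.
Start: joints at [64.28, 27.33, 1.283, 89.118, -0.659, 63.558, -4.761], TCP at [0.226, -0.636, 0.231] pointing down, gripper open.
Joint ranges: [-169.35, 169.35], [-19.33, 120.38], [-80.79, 83.38], [13.8, 139.57], [-78.32, 258.32], [9.67, 109.79], [-169.56, 169.56]. Speed limits (degrees/s): [136.94, 136.94, 180, 180, 180, 180, 180].

## Interface

Orientations are given as a 3x3 rotation matrix whose columns are the frame's x, y, z axes.
In Python, from workcell import robot, solve_ik, viewer, order, spotter gives the robot as it stands. Calls block until the motion is done:
- robot.move_to(position, orientation): joint-space move of the TCP to a pose.
- robot.move_l(position, frame=None, rate=0.15, until_force=None): straight line of the TCP; frame=None keeps the orientation; rate is the mean speed in m/s. With until_force (N) it stops when the force on the tool has changed by that much, and returns True; else False.
- robot.move_joints(angles): joint-space move.
- robot.open_jaws() and robot.clamp(grasp_force=None): open the fingers fully, or close them until they stop; grasp_force is the grip in N (None keeps the last).
- robot.sleep(seconds).
- solve_ik(position, orientation): joint angles nearest the present ones, or None.
- robot.sense(): the state.
- viewer.read_camera(name): name is "side" or "top" or "wrist"; returns the picture (420x560x3 uint8, red, green, blue); there is no depth.
- viewer.camera_info(name): a dict with "fx", "fy", "cx", "cy" (pixels), "k1" (the pictures are not rectified: a ray, as slopes to the right and down, at radius r is drawn at 1 + k1 r^2 times it, then the intrinsics apply), "view" (4x4, takes a point from world to camera coordinates). Camera axes: x right, y up, looking along -z (the intrinsics and any distortion apply to the point x, -y, -z); pixel columns grow to the right and rows downward; lengths in m; the calibration is good to about 2 mm. A picture is of the moment at which its call begins: read the wrist's pose just before it. camera_info takes no time and is no camera call; for the wrist camera it gives the pose at the moment of the call.
A pose or a line that the arm cannot do raises robot.IKError and nothing moves.
- order.job_done(): hands the job in, once; it reports no verdict.
Trained networks look in the newest picture that a camera, given by its name, has taken for a name from the list of things; names that differ only in an ending like _2 or _b are one class to them, and where a whole thing is asked for, a point or a joint stands for the part that bears it (a point fixed in the world has none). Each returns a list of dicts, best first, with "confidence" (0 to 1); they miss things now and then, are a little off and sometimes report something else, mostly with a low value. They report only what shows in the picture. A call takes as long as a camera call. They do not tell look-alikes from the thing itself.
- spotter.cut_out(thing, camera): "mask" (420x560 bool, what is visible of it) and "xy" ([column, row] in pixels, amid what is visible of it).
- spotter.spot_point(thing, camera): "xy" ([column, row] in pixels: a listed point, or the origin of a listed thing).
The state is a dict: "time": time; "joint_positions": joint angles; "joint_vel": joint speeds; "joint_efforts": joint torques, N m; "tcp_pos": TCP position; "ee_rot": TCP orientation; "wrist_force": force on the tool from outside, world axes, zero at the start; "moment": the same for the moment, N m; "width": finger opening in m.
Only numpy, scipy, OpenCV 4.12 (cv2) and the standard library are available. Lean on these libraries where they do the work, as an engineer would, in place of code of your own. Each camera call takes 0.05 s, during which the arm holds its last target.

## Working session

There is one attempt and no reset: what is moved stays moved. The work goes in short steps, each a Python script; the robot and the scene stay as the last script left them, time stands still between calls to the robot, and variables do not carry over. Pictures are saved under pics/ and viewed, and the job is handed in when it is done.

```bash
ls; mkdir -p pics; python3 - <<'E'
from workcell import robot, solve_ik, viewer, order, spotter
import cv2
for n in ("side","top","wrist"):
    im=viewer.read_camera(n); cv2.imwrite(f"pics/{n}0.png",cv2.cvtColor(im,cv2.COLOR_RGB2BGR))
    print(n,viewer.camera_info(n))
s=robot.sense(); print(s)
E
```

```text
pics
side {'fx': 400.2684455837208, 'fy': 400.2684455837208, 'cx': 283.00689758368554, 'cy': 208.17177577017492, 'k1': 0.030282468414284162, 'view': array([[-0.96079918, -0.27651512,  0.02010806,  0.50594306],
       [ 0.17516296, -0.54921321,  0.81711859, -0.14065675],
       [-0.21490203,  0.78860906,  0.5761188 , -1.06949709],
       [ 0.        ,  0.        ,  0.        ,  1.        ]])}
top {'fx': 414.5461414554998, 'fy': 414.5461414554998, 'cx': 277.022277008584, 'cy': 208.96114408543485, 'k1': -0.04225634499258171, 'view': array([[ 0.00521789, -0.99992199,  0.01134888,  0.06400746],
       [ 0.98447045,  0.00712807,  0.17540561, -0.50978361],
       [-0.17547282,  0.01025739,  0.98443084, -1.23974761],
       [ 0.        ,  0.        ,  0.        ,  1.        ]])}
wrist {'fx': 296.4855488149775, 'fy': 296.4855488149775, 'cx': 283.24236940748864, 'cy': 211.2148340768453, 'k1': -0.052215711707872724, 'view': array([[ 0.33394467, -0.94258937, -0.00249844, -0.67232441],
       [ 0.90496993,  0.32135583, -0.27885453,  0.03610307],
       [ 0.26364821,  0.09086097,  0.9603301 , -0.3
[... 187 characters left out ...]
3.55751595, -4.76228369]), 'joint_vel': array([ 0.02478443, -0.06893866, -0.04927942, -0.11882779,  0.04033986,
       -0.00670171,  0.03788429]), 'joint_efforts': array([ 2.42050766e-03, -5.96924543e+01,  1.60957452e+00, -2.81488574e+01,
        1.25340789e-02,  6.57994853e-03, -4.52618295e-06]), 'tcp_pos': array([ 0.22544202, -0.63576968,  0.23056172]), 'ee_rot': array([[-5.75102983e-04,  3.34238750e-01, -9.42488264e-01],
       [ 1.24823521e-03, -9.42487445e-01, -3.34239221e-01],
       [-9.99999056e-01, -1.36866901e-03,  1.24818765e-04]]), 'wrist_force': array([-0.17473268, -0.43279096, -0.05120529]), 'moment': array([ 0.00446467,  0.01232225, -0.02377513]), 'width': 0.08560690953927744}
```

View pics/top0.png

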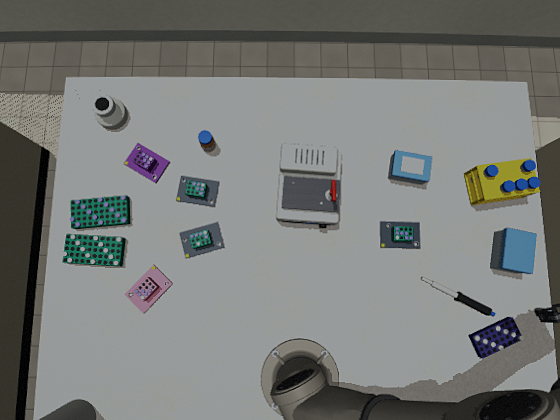

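View pics/side0.png

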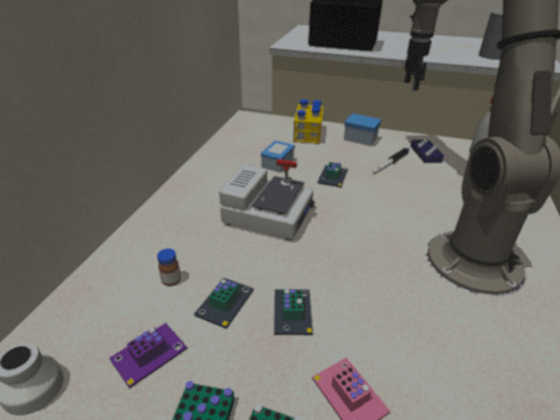

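View pics/wrist0.png

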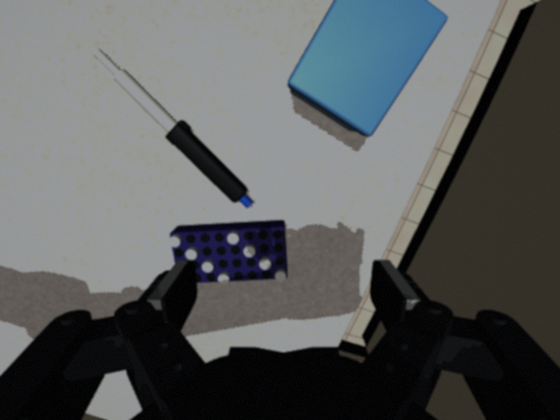

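Top view: the three green-block dark-base plates are at about (198,190), (202,240) and (401,235). The pink (149,289) and purple (147,162) plates are look-alikes, and the green racks at left aren't plates at all. The shaker is at (309,190) with its red T-handle at (333,190), the tip box at (411,166) and the amber bottle at (206,140).

```bash
cat > h.py <<'E'
import numpy as np, cv2
from workcell import robot, solve_ik, viewer, order, spotter
from scipy.optimize import least_squares
def save(im,name,crop=None,s=1):
    if crop: x0,y0,x1,y1=crop; im=im[y0:y1,x0:x1]
    im=cv2.resize(im,None,fx=s,fy=s,interpolation=cv2.INTER_CUBIC)
    cv2.imwrite("pics/"+name,cv2.cvtColor(im,cv2.COLOR_RGB2BGR))
def proj(P,ci):
    P=np.atleast_2d(P); c=P@ci['view'][:3,:3].T+ci['view'][:3,3]
    u=c[:,0]/-c[:,2]; v=-c[:,1]/-c[:,2]; f=1+ci['k1']*(u*u+v*v)
    return np.c_[ci['cx']+ci['fx']*u*f, ci['cy']+ci['fy']*v*f]
def unproj(px,z,ci):
    px=np.atleast_2d(np.asarray(px,float)); d=np.c_[(px[:,0]-ci['cx'])/ci['fx'],(px[:,1]-ci['cy'])/ci['fy']]
    u=d.copy()
    for _ in range(10): u=d/(1+ci['k1']*(u**2).sum(1,keepdims=True))
    R=ci['view'][:3,:3]; t=ci['view'][:3,3]; o=-R.T@t
    r=np.c_[u[:,0],-u[:,1],-np.ones(len(u))]@R
    return o+r*((z-o[2])/r[:,2])[:,None]
def fitpose(local,px,ci,z0,x0):
    """local Nx3 in the thing frame, planar pose (x,y,yaw rad)"""
    local=np.asarray(local,float)
    def f(p):
        c,s=np.cos(p[2]),np.sin(p[2]); R=np.array([[c,-s,0],[s,c,0],[0,0,1]])
        return (proj(local@R.T+[p[0],p[1],z0],ci)-px).ravel()
    r=least_squares(f,x0); return r.x, np.abs(r.fun).reshape(-1,2).max(1)
def down(yaw): # tool x down, jaw axis (y) at yaw (rad) in world
    x=np.array([0,0,-1.]); y=np.array([np.cos(yaw),np.sin(yaw),0]); return np.c_[x,y,np.cross(x,y)]
E
python3 - <<'E'
from h import *
im=viewer.read_camera("top"); ci=viewer.camera_info("top")
for th in ("plate_a","shaker","clamp","tip_box","reagent"):
    for d in spotter.cut_out(th,"top")[:6]:
        print(th,d['xy'],round(d['confidence'],2),d['mask'].sum(), unproj(d['xy'],0.02,ci)[0].round(3))
print("dock",[(d['xy'],d['confidence'],unproj(d['xy'],.09,ci)[0].round(3)) for d in spotter.spot_point("dock","top")])
print("pin",[(d['xy'],d['confidence'],unproj(d['xy'],.09,ci)[0].round(3)) for d in spotter.spot_point("pin","top")])
print("cg",[(d['xy'],d['confidence'],unproj(d['xy'],.155,ci)[0].round(3)) for d in spotter.spot_point("clamp_grip","top")])
save(im,"c1.png",(160,160,240,270),7)
save(im,"c2.png",(265,130,435,260),4)
print(robot.sense()['time'])
E
```

```text
plate_a [197.9, 240.3] 0.91 1013 [0.413 0.313 0.02 ]
plate_a [147.3, 284.6] 0.87 1212 [0.275 0.463 0.02 ]
plate_a [197.4, 191.8] 0.82 998 [0.567 0.32  0.02 ]
plate_a [400.8, 233.4] 0.67 1078 [ 0.438 -0.323  0.02 ]
plate_a [146.8, 160.5] 0.66 991 [0.67  0.488 0.02 ]
shaker [307.5, 184.5] 0.73 4683 [ 0.594 -0.03   0.02 ]
clamp [332.0, 190.7] 0.68 136 [ 0.574 -0.108  0.02 ]
tip_box [411.2, 168.4] 0.95 1253 [ 0.651 -0.368  0.02 ]
tip_box [332.6, 195.3] 0.17 104 [ 0.559 -0.11   0.02 ]
reagent [205.9, 142.4] 0.75 276 [0.732 0.299 0.02 ]
dock [([304.3, 193.1], 0.57, array([ 0.55 , -0.014,  0.09 ]))]
pin [([321.5, 202.8], 0.84, array([ 0.521, -0.066,  0.09 ])), ([196.6, 188.6], 0.2, array([0.562, 0.31 , 0.09 ]))]
cg [([334.4, 190.9], 0.41, array([ 0.543, -0.095,  0.155]))]
0.6
```

View pics/c1.png

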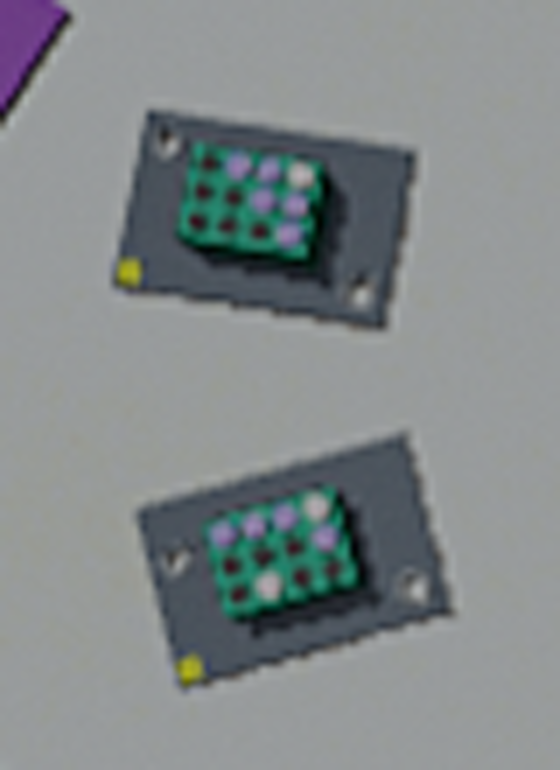

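View pics/c2.png

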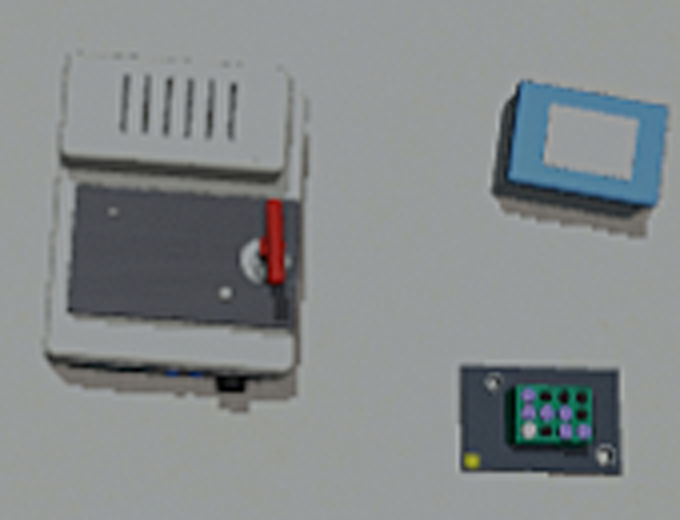

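```bash
python3 - <<'E'
from h import *
ci=viewer.camera_info("top")
def up(c,o,s): return (np.asarray(c,float)+.5)/s+np.asarray(o)-.5
pins=up([(225,293),(112,211)],(265,130),4); P=unproj(pins,.099,ci); print(P, P[1]-P[0])
# platform corners at top .09: (-50,67),(50,67),(50,-105)
px=up([(70,312),(78,184),(299,201)],(265,130),4)
L=[(-.05,.067,0),(.05,.067,0),(.05,-.105,0)]
p,e=fitpose(L,px,ci,.09,[.55,-.014,0]); print("dock by corners",p,e)
c,s=np.cos(-p[2]),np.sin(-p[2]); 
for q in P: d=q[:2]-p[:2]; print("pin local",c*d[0]-s*d[1],s*d[0]+c*d[1])
pl={'A':([(152,112),(414,152),(385,327),(115,287),(128,271),(168,144),(362,293)],(160,160),7,[.56,.31,-.1]),
    'C':([(138,510),(406,434),(450,612),(182,688),(190,668),(176,561),(415,588)],(160,160),7,[.41,.31,.2]),
    'B':([(462,366),(620,371),(620,474),(461,471),(472,461),(493,383),(605,456)],(265,130),4,[.43,-.32,0])}
for k,(pp,o,s_,x0) in pl.items():
    px=up(pp,o,s_); L=[(.042,.063,.008),(.042,-.063,.008),(-.042,-.063,.008),(-.042,.063,.008),(-.035,.056,.008)]
    p,e=fitpose(L,px[:5],ci,0,x0); print(k,p,e.round(2))
    c,s=np.cos(-p[2]),np.sin(-p[2])
    for q in unproj(px[5:],.008,ci): d=q[:2]-p[:2]; print("  hole",(c*d[0]-s*d[1]).round(4),(s*d[0]+c*d[1]).round(4))
E
```

```text
[[ 0.51905237 -0.06276843  0.099     ]
 [ 0.58109312  0.02133065  0.099     ]] [0.06204075 0.08409908 0.        ]
dock by corners [ 0.55009585 -0.01594827 -0.0642227 ] [0.57196004 0.34857665 0.93342229]
pin local -0.0279746257056131 -0.048715956223032306
pin local 0.028540862885744957 0.03919143398484819
A [ 0.5734497   0.32249037 -0.14934618] [0.45 0.43 0.18 0.28 0.43]
  hole 0.0275 0.0511
  hole -0.0275 -0.0501
C [0.41631811 0.30372669 0.28091849] [0.32 0.05 0.42 0.33 0.18]
  hole 0.0139 0.0511
  hole -0.0268 -0.0493
B [ 0.43588156 -0.32394862 -0.03032012] [0.27 0.45 0.41 0.43 0.16]
  hole 0.0283 0.0382
  hole -0.0268 -0.0508
```

Reading the top view: the small dowel is at about (28.5, 39) from the dock, which matches plate_b's hole at (28, 37). The alternatives are (28, 50) and (14, 50). Hole patterns put plate_b at pixel (401,235), plate_a at (198,190) and plate_c at (202,240). I'll check the dowels close up with the wrist camera before trying plate_b.

```bash
python3 - <<'E'
from h import *
s=robot.sense(); ci=viewer.camera_info("wrist"); R=ci['view'][:3,:3]; c=-R.T@ci['view'][:3,3]
E=s['ee_rot']; print("cam in tool",E.T@(c-s['tcp_pos']), "look dir",E.T@(-R[2]))
for nm,xy,yaw in (("B",(.436,-.324),-.03),("dock",(.55,-.016),-.064)):
  for f in (0,np.pi):
    for z in (.03,.12,.25):
      q=solve_ik([*xy,z],down(yaw+f)); print(nm,f,z,None if q is None else np.round(q,0))
E
```

```text
cam in tool [-0.14228588 -0.00146792 -0.07094675] look dir [ 0.9603646  -0.00110101  0.27874472]
B 0 0.03 [ 43.  32. -17. 115.  15.  36.  15.]
B 0 0.12 [ 46.  24. -19. 112.  11.  46.  18.]
B 0 0.25 [ 47.  15. -20. 105.   6.  61.  23.]
B 3.141592653589793 0.03 [  17.   32.   17.  116.  -16.   34. -137.]
B 3.141592653589793 0.12 [  17.   23.   17.  114.  -10.   44. -143.]
B 3.141592653589793 0.25 [  19.   14.   13.  107.   -4.   60. -148.]
dock 0 0.03 [ 17.  34. -28. 113.  25.  39. -30.]
dock 0 0.12 [ 20.  27. -31. 110.  18.  48. -25.]
dock 0 0.25 [ 23.  18. -34. 103.  11.  62. -19.]
dock 3.141592653589793 0.03 [ -51.   61.   72.  117.  -70.   62. -127.]
dock 3.141592653589793 0.12 [ -53.   48.   73.  115.  -54.   61. -138.]
dock 3.141592653589793 0.25 [ -57.   31.   74.  108.  -33.   66. -155.]
```

```bash
python3 - <<'E'
from h import *
robot.move_to([.55,-.016,.24],down(-.064))
s=robot.sense(); ci=viewer.camera_info("wrist"); im=viewer.read_camera("wrist")
save(im,"w1.png",None,1.4); np.save("w1.npy",im)
np.savez("w1c.npz",**ci)
print(s['time'],s['tcp_pos'],s['wrist_force'])
print([(d['xy'],d['confidence'],unproj(d['xy'],.09,ci)[0].round(4)) for n in("dock","pin") for d in spotter.spot_point(n,"wrist")])
E
```

```text
3.0833 [ 0.55011415 -0.01741758  0.2398698 ] [0.02471874 0.13608516 0.55069812]
[([282.2, 189.5], 0.91, array([ 0.5491, -0.0069,  0.09  ])), ([281.5, 293.0], 0.56, array([ 0.5403, -0.1246,  0.09  ])), ([256.1, 240.2], 0.73, array([ 0.5179, -0.0596,  0.09  ]))]
```

View pics/w1.png

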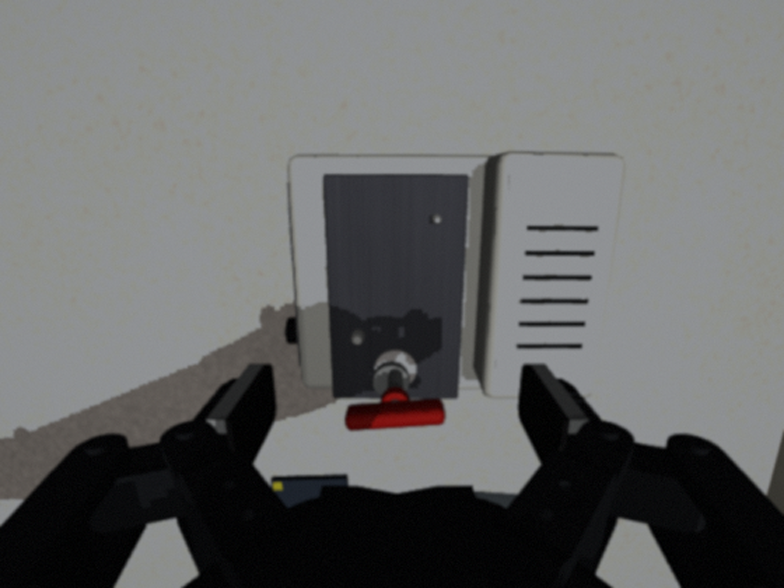

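```bash
python3 - <<'E'
from h import *
im=np.load("w1.npy"); save(np.clip(im.astype(float)*1.6,0,255).astype(np.uint8),"w1z.png",(225,118,345,308),3.15*1)
E
```

```text
(no output)
```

View pics/w1z.png

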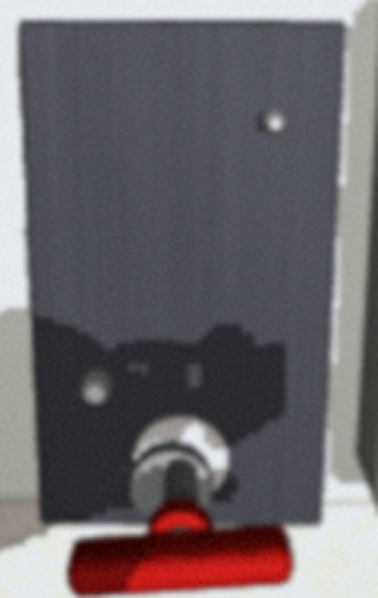

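```bash
python3 - <<'E'
from h import *
ci=dict(np.load("w1c.npz")); s=3.15
up=lambda c:(np.asarray(c,float)+.5)/s+np.array((225,118))-.5
px=up([(20,23),(345,23),(322,523),(43,523)]); L=[(-.05,.067,0),(.05,.067,0),(.05,-.105,0),(-.05,-.105,0)]
p,e=fitpose(L,px,ci,.09,[.55,-.016,-.06]); print("corners",p,e)
pp=up([(96,385),(271,121)])
c,sn=np.cos(-p[2]),np.sin(-p[2])
for q in unproj(pp,.097,ci): d=q[:2]-p[:2]; print("pin",q,c*d[0]-sn*d[1],sn*d[0]+c*d[1])
L2=np.array(L+[(-.028,-.05,.007),(.028,.037,.007)])
p,e=fitpose(L2,np.r_[px,pp],ci,.09,[.55,-.016,-.06]); print("all",p,e)
p,e=fitpose(L2[4:],pp,ci,.09,[.55,-.016,-.06]); print("pins only",p,e)
ct=viewer.camera_info("top")
E
```

```text
corners [ 0.54926396 -0.01024984 -0.06707155] [1.07433563 1.03646445 1.57242676 1.49858354]
pin [ 0.51781088 -0.05640661  0.097     ] -0.02828886812914346 -0.048161013316905046
pin [0.57848476 0.025161   0.097     ] 0.026781823006395193 0.03728963590217547
all [ 0.54900242 -0.00990907 -0.06687605] [1.41258021 1.39955635 1.3083611  1.24824793 1.37496024 0.97414832]
pins only [ 0.54851756 -0.00926848 -0.06714849] [0.81963424 0.67471234]
```

```bash
python3 - <<'E'
from h import *
robot.sleep(0.2)
s=robot.sense(); ci=viewer.camera_info("wrist"); im=viewer.read_camera("wrist"); np.save("w2.npy",im); np.savez("w2c.npz",**ci)
print(s['time'],s['tcp_pos'],s['ee_rot'][:,1])
save(np.clip(im.astype(float)*1.6,0,255).astype(np.uint8),"w2z.png",(225,118,345,308),3.15)
E
```

```text
3.4333 [ 0.55002901 -0.01619324  0.23997661] [ 9.97931875e-01 -6.42804260e-02 -4.30885092e-06]
```

View pics/w2z.png

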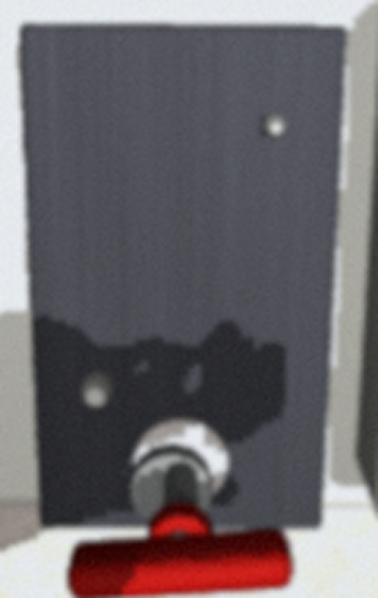

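```bash
python3 - <<'E'
from h import *
ci=dict(np.load("w2c.npz")); s=3.15
up=lambda c:(np.asarray(c,float)+.5)/s+np.array((225,118))-.5
px=up([(21,26),(346,26),(322,525),(42,525)]); L=[(-.05,.067,0),(.05,.067,0),(.05,-.105,0),(-.05,-.105,0)]
p,e=fitpose(L,px,ci,.09,[.55,-.016,-.06]); print("corners",p,e)
pp=up([(97,389),(272.5,125)])
L2=np.array(L+[(-.028,-.05,.007),(.028,.037,.007)])
p,e=fitpose(L2,np.r_[px,pp],ci,.09,[.55,-.016,-.06]); print("all",p,e)
print((proj(L2@np.array([[np.cos(p[2]),np.sin(p[2]),0],[-np.sin(p[2]),np.cos(p[2]),0],[0,0,1]])+[p[0],p[1],.09],ci)-np.r_[px,pp]).round(2))
p,e=fitpose(L2[4:],pp,ci,.09,[.55,-.016,-.06]); print("pins only",p,e)
# free camera-height & pitch offset
def f(v):
    R=cv2.Rodrigues(np.array([v[3],v[4],0.]))[0]; c2=dict(ci); V=ci['view'].copy(); V[:3]=R@V[:3]; V[2,3]+=v[5]; c2['view']=V
    c,sn=np.cos(v[2]),np.sin(v[2]); return np.r_[(proj(L2@np.array([[c,sn,0],[-sn,c,0],[0,0,1]])+[v[0],v[1],.09],c2)-np.r_[px,pp]).ravel(), v[3]*20,v[4]*20,v[5]*200]
r=least_squares(f,[.55,-.015,-.06,0,0,0]); print(r.x,abs(r.fun).max())
E
```

```text
corners [ 0.54926975 -0.00984818 -0.0672049 ] [1.2074981  0.93514202 1.66001578 1.42384715]
all [ 0.54909736 -0.00966892 -0.06690323] [1.3719884  1.13469195 1.51513914 1.30183324 0.92642163 0.76277868]
[[-1.23 -1.37]
 [ 0.68 -1.13]
 [ 0.46  1.52]
 [-0.58  1.3 ]
 [-0.11  0.93]
 [ 0.76 -0.19]]
pins only [ 0.54877502 -0.00933582 -0.06577388] [0.67405459 0.55498655]
[ 0.54823279 -0.01045763 -0.06752108  0.00366811 -0.00268614 -0.00413083] 0.8261669050397769
```

```bash
python3 - <<'E'
from h import *
robot.move_to([.436,-.324,.158],down(-.04)); robot.sleep(.25)
s=robot.sense(); ci=viewer.camera_info("wrist"); im=viewer.read_camera("wrist"); np.save("w3.npy",im); np.savez("w3c.npz",**ci)
print(s['time'],s['tcp_pos'],s['ee_rot'][:,1])
save(np.clip(im.astype(float)*1.6,0,255).astype(np.uint8),"w3.png",None,1.4)
save(np.clip(im.astype(float)*1.6,0,255).astype(np.uint8),"w3z.png",(210,118,360,308),3.15)
E
```

```text
5.0083 [ 0.4368294  -0.32309615  0.15828839] [ 9.99274628e-01 -3.80776703e-02  5.55985153e-04]
```

View pics/w3.png

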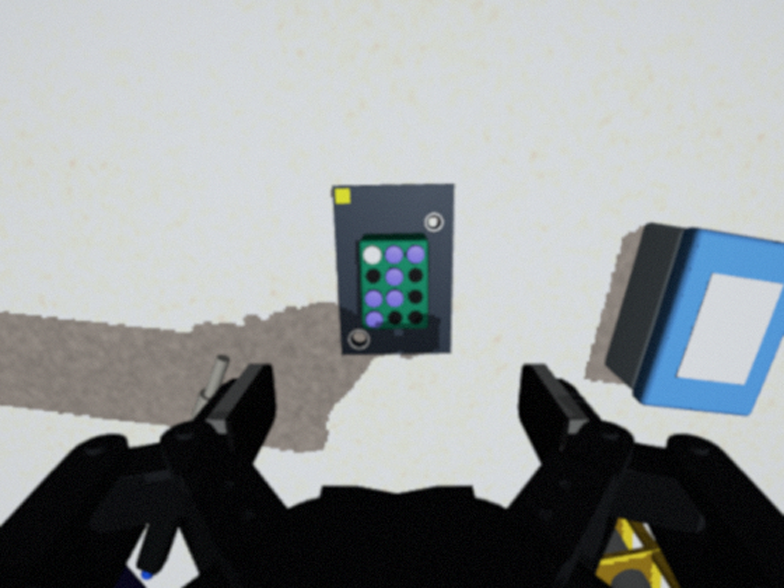

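View pics/w3z.png

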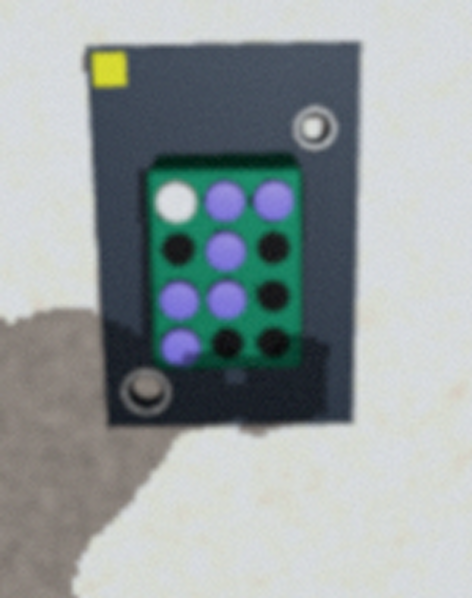

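The crop shows the green-block plate on its dark base, with the yellow mark at (244,140) in the raw wrist image. The small hole is at (310,158) and set in from the edge (28, 37), so this is plate_b and not a pink or purple look-alike.

```bash
python3 - <<'E'
from h import *
ci=dict(np.load("w3c.npz")); s=3.15
up=lambda c:(np.asarray(c,float)+.5)/s+np.array((210,118))-.5
px=up([(86.5,45),(361,42),(353,423),(108,425),(315,128),(147,391),(109,70)])
L=np.array([(-.042,.063,.008),(.042,.063,.008),(.042,-.063,.008),(-.042,-.063,.008),(.028,.037,.008),(-.028,-.05,.008),(-.035,.056,.008)])
p,e=fitpose(L,px,ci,0,[.436,-.324,-.03]); print("all",p,e)
p,e=fitpose(L[4:6],px[4:6],ci,0,[.436,-.324,-.03]); print("holes only",p,e)
# camera error test
def f(v):
    R=cv2.Rodrigues(np.array([v[3],v[4],0.]))[0]; c2=dict(ci); V=ci['view'].copy(); V[:3]=R@V[:3]; V[2,3]+=v[5]; c2['view']=V
    c,sn=np.cos(v[2]),np.sin(v[2]); return np.r_[(proj(L@np.array([[c,sn,0],[-sn,c,0],[0,0,1]])+[v[0],v[1],0],c2)-px).ravel(), v[3]*20,v[4]*20,v[5]*200]
r=least_squares(f,[.436,-.324,-.03,0,0,0]); print(r.x,abs(r.fun).max())
E
```

```text
all [ 0.43503852 -0.31882518 -0.02272124] [0.30577529 0.35898594 0.25190999 0.74733204 0.12129432 0.17052222
 0.4938846 ]
holes only [ 0.43508133 -0.31885551 -0.02175699] [0.11897415 0.14375614]
[ 0.43304848 -0.32086715 -0.02419429  0.0070214  -0.00619733 -0.00064373] 0.3786022544337584
```

```bash
python3 - <<'E'
from h import *
R=down(-.0225)
robot.move_l([.435,-.3205,.03],R,rate=.12)
print(robot.move_l([.435,-.3205,.012],rate=.06,until_force=6))
robot.clamp(60); robot.sleep(.1)
s=robot.sense(); print(s['time'],s['tcp_pos'],s['width'],s['wrist_force'],s['ee_rot'][:,1])
robot.move_l([.435,-.3205,.10],rate=.12); robot.sleep(.2)
s=robot.sense(); print(s['time'],s['tcp_pos'],s['width'],s['wrist_force'],s['moment'],s['ee_rot'][:,1])
ci=viewer.camera_info("wrist"); im=viewer.read_camera("wrist"); np.save("w4.npy",im); np.savez("w4c.npz",**ci)
save(np.clip(im.astype(float)*1.6,0,255).astype(np.uint8),"w4.png",None,1.4)
E
```

```text
False
7.2917 [ 0.43543993 -0.32068159  0.01241748] 0.043280738929100795 [0.58286235 0.91867397 4.4752596 ] [ 9.99745806e-01 -2.25307193e-02  8.31049894e-04]
8.375 [ 0.43453968 -0.32013201  0.09916809] 0.04353258521812663 [-0.70081185 -0.31632948 -3.4107584 ] [0.00636577 0.02156954 0.00535501] [ 0.99975012 -0.02231611 -0.00129748]
```

View pics/w4.png

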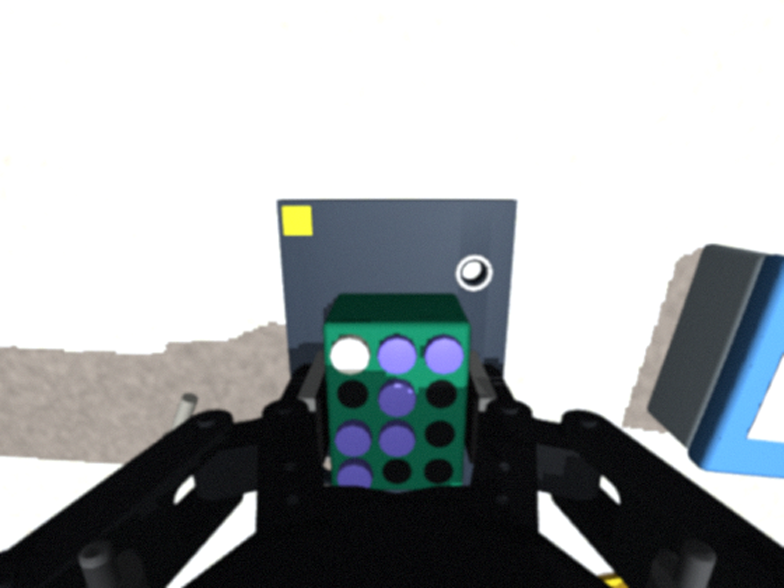

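```bash
python3 - <<'E'
from h import *
ci=dict(np.load("w4c.npz")); s=1.4
px=(np.array([(278,200),(516.5,200),(297,221),(474,272)],float)+.5)/s-.5
L=np.array([(-.042,.063,.008),(.042,.063,.008),(-.035,.056,.008),(.028,.037,.008)])
tcp=np.array([.43454,-.32013])
for z in (.084,.087):
  p,e=fitpose(L,px,ci,z,[.435,-.32,-.02]); print(z,p,e)
  y=-.0223; c,sn=np.cos(-y),np.sin(-y); d=p[:2]-tcp; print("plate in tcp",c*d[0]-sn*d[1],sn*d[0]+c*d[1],p[2]-y)
E
```

```text
0.084 [ 0.4342906  -0.31893393 -0.01967774] [0.45707316 0.70715588 1.44476299 0.8649321 ]
plate in tcp -0.00027601139885607273 0.001190209661654278 0.0026222599076170944
0.087 [ 0.43434513 -0.31867017 -0.01972584] [1.52834873 1.12577985 0.36060779 0.61613693]
plate in tcp -0.0002273778267239773 0.0014551175553326608 0.0025741640558078933
```

```bash
python3 - <<'E'
from h import *
R=down(-.0675); T=[.5493,-.0112]
robot.move_l([.435,-.3205,.215],rate=.2)
robot.move_l([*T,.215],R,rate=.25)
robot.move_l([*T,.15],rate=.15); robot.sleep(.2)
s=robot.sense(); f0=s['wrist_force']; print(s['time'],s['tcp_pos'],f0,s['moment'],s['width'])
print(robot.move_l([*T,.1165],rate=.05,until_force=5)); robot.sleep(.2)
s=robot.sense(); print(s['time'],s['tcp_pos'],s['wrist_force'],s['moment'],s['ee_rot'][:,1])
ci=viewer.camera_info("wrist"); im=viewer.read_camera("wrist"); np.save("w5.npy",im); np.savez("w5c.npz",**ci)
save(np.clip(im.astype(float)*1.6,0,255).astype(np.uint8),"w5.png",None,1.4)
save(np.clip(im.astype(float)*1.8,0,255).astype(np.uint8),"w5z.png",(310,160,380,230),8)
E
```

```text
11.4 [ 0.55016079 -0.0111835   0.15119724] [ 0.21473786  0.14697689 -2.68199797] [-0.00392986 -0.01202366 -0.00343152] 0.0432670067630591
False
12.4167 [ 0.54958891 -0.01117831  0.11686343] [-0.25827545  0.09040768 -2.27598326] [ 0.00614877 -0.04209399 -0.03541459] [ 9.97721164e-01 -6.74680344e-02  7.37136966e-04]
```

View pics/w5.png

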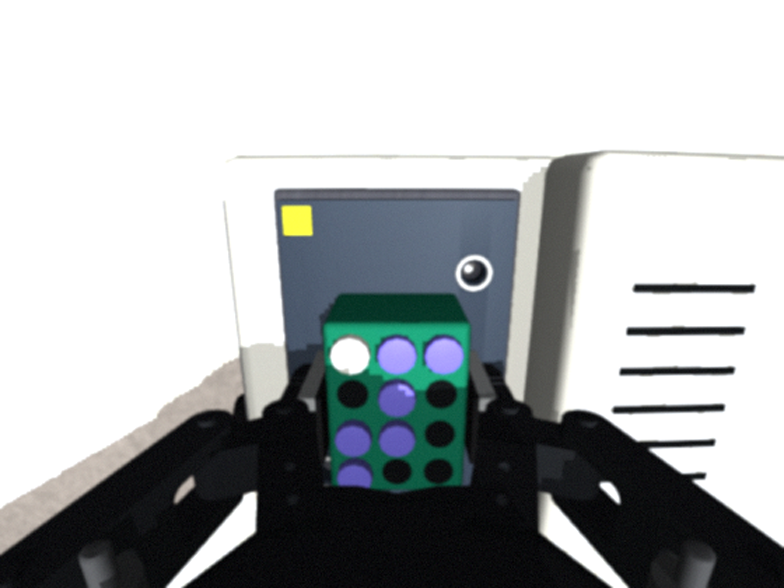

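View pics/w5z.png

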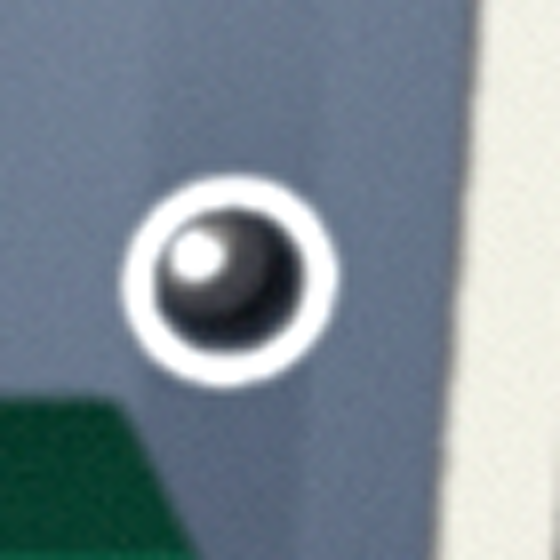

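```bash
python3 - <<'E'
from h import *
T=[.5493,-.0112]
r=robot.move_l([*T,.1025],rate=.03,until_force=8); 
s=robot.sense(); print(r,s['time'],s['tcp_pos'],s['wrist_force'],s['moment'],s['width'])
E
```

```text
True 12.95 [ 0.54921439 -0.01153424  0.10247874] [-1.46390061  0.5592528   3.97942036] [-0.03287412 -0.04142425  0.07497276] 0.04289855979268184
```

```bash
python3 - <<'E'
from h import *
T=[.5493,-.0112]
r=robot.move_l([*T,.1000],rate=.03,until_force=10); robot.sleep(.15)
s=robot.sense(); print(r,s['time'],s['tcp_pos'],s['wrist_force'],s['moment'])
robot.open_jaws(); robot.sleep(.1)
s=robot.sense(); print(s['time'],s['tcp_pos'],s['wrist_force'],s['width'])
robot.move_l([*T,.26],rate=.2); robot.sleep(.2)
s=robot.sense(); print(s['time'],s['tcp_pos'])
ci=viewer.camera_info("wrist"); im=viewer.read_camera("wrist"); np.save("w6.npy",im); np.savez("w6c.npz",**ci)
save(np.clip(im.astype(float)*1.6,0,255).astype(np.uint8),"w6.png",None,1.4)
save(np.clip(im.astype(float)*1.6,0,255).astype(np.uint8),"w6z.png",(225,118,345,308),3.15)
print([(d['xy'],d['confidence'],unproj(d['xy'],.155,ci)[0].round(4)) for d in spotter.spot_point("clamp_grip","wrist")])
it=viewer.read_camera("side"); save(it,"s6.png",(190,120,350,250),5)
E
```

```text
False 13.35 [ 0.54921452 -0.01154148  0.10240445] [-12.3585774   -2.07869997  25.37395092] [-0.42654432  1.88125848  0.09326472]
13.9417 [ 0.54922771 -0.01117884  0.09979562] [1.01376858 0.18001655 0.14029311] 0.08546795326345846
15.0917 [ 0.54866881 -0.01122047  0.25875503]
[([283.2, 284.6], 0.66, array([ 0.5428, -0.0814,  0.155 ]))]
```

View pics/w6z.png

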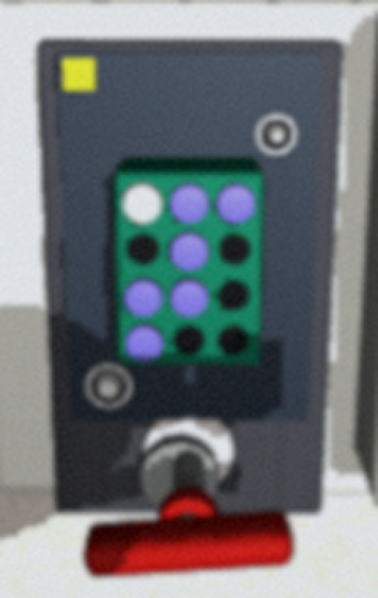

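View pics/s6.png

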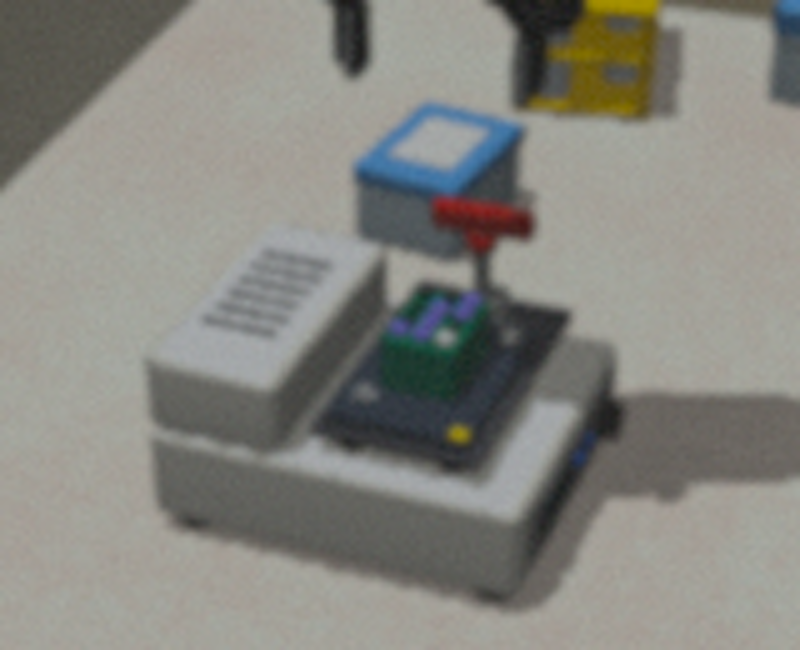

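Both dowels show through the holes of plate_b at wrist crop (275,134) and (109,386), and the platform rim is even all round, so it looks flush. Height feedback agrees: TCP z 0.1024 against 0.0124 when the plate lay on the bench, a 90 mm difference. Next is the T-handle.

```bash
python3 - <<'E'
from h import *
ci=dict(np.load("w6c.npz")); s=3.15
up=lambda c:(np.asarray(c,float)+.5)/s+np.array((225,118))-.5
# plate check
px=up([(320,420),(75,420),(276,133),(109,385),(79,74)])
L=np.array([(.028,.037,.008),(-.028,-.05,.008),(-.035,.056,.008)])
p,e=fitpose(L,px[2:],ci,.09,[.549,-.01,-.067]); print("plate",p,e)
# bar top-face centre line ends: camera sees the +y side and top; ends approx
q=unproj(up([(88,549),(291,537)]),.158,ci); print(q,(q[0]+q[1])/2,np.linalg.norm(q[0]-q[1]),np.arctan2(*(q[1]-q[0])[[1,0]]))
s=robot.sense(); q=s['joint_positions']; print(q.round(1))
for y in (np.pi/2,-np.pi/2):
  for d in (0,-.7,-1.4):
    for z in (.2,.138):
      k=solve_ik([.5438,-.0885,z],down(y-.067+d)); print(round(y,2),d,z,None if k is None else k.round(0))
E
```

```text
plate [ 0.54899916 -0.00964146 -0.06529223] [0.047547   0.15162693 0.17056726]
[[ 0.51391987 -0.08552875  0.158     ]
 [ 0.57392208 -0.0854081   0.158     ]] [ 0.54392097 -0.08546842  0.158     ] 0.060002327156062595 0.00201063093552656
[ 24.1  17.7 -35.9 102.6  11.4  63.6 -19.6]
1.57 0 0.2 [ 42.  25. -50. 106.  22.  59.  69.]
1.57 0 0.138 [ 40.  30. -48. 109.  27.  53.  65.]
1.57 -0.7 0.2 [ 36.  23. -42. 106.  18.  58.  33.]
1.57 -0.7 0.138 [ 34.  27. -40. 109.  22.  51.  29.]
1.57 -1.4 0.2 [ 31.  21. -35. 106.  14.  57.  -4.]
1.57 -1.4 0.138 [ 29.  26. -33. 109.  18.  50.  -7.]
-1.57 0 0.2 [ 17.  19. -18. 107.   7.  55. -97.]
-1.57 0 0.138 [ 16.  23. -16. 110.   9.  48. -99.]
-1.57 -0.7 0.2 [  12.   18.  -11.  108.    4.   55. -135.]
-1.57 -0.7 0.138 [  10.   22.   -9.  111.    5.   47. -136.]
-1.57 -1.4 0.2 [ -48.   37.   73.  111.  -40.   63. -132.]
-1.57 -1.4 0.138 [ -46.   45.   73.  114.  -50.   61. -123.]
```

View pics/w6.png

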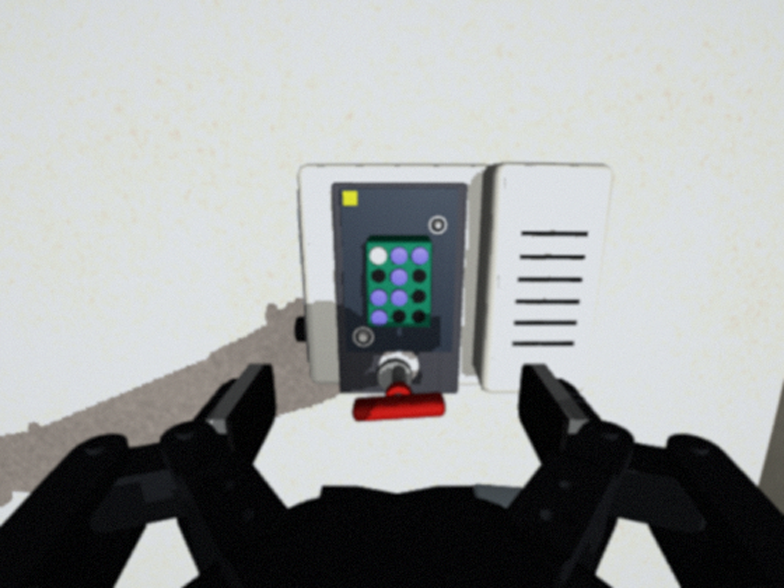

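```bash
python3 - <<'E'
from h import *
robot.move_to([.5438,-.0880,.23],down(np.pi/2)); robot.sleep(.25)
s=robot.sense(); print(s['time'],s['tcp_pos'],s['ee_rot'][:,1],s['joint_positions'].round(1))
ci=viewer.camera_info("wrist"); im=viewer.read_camera("wrist"); np.save("w7.npy",im); np.savez("w7c.npz",**ci)
save(np.clip(im.astype(float)*1.6,0,255).astype(np.uint8),"w7.png",None,1.4)
E
```

```text
16.95 [ 0.54385981 -0.0878055   0.230082  ] [-1.27858039e-04  9.99999982e-01 -1.40239716e-04] [ 42.9  23.3 -50.9 103.8  20.3  62.5  74.7]
```

View pics/w7.png

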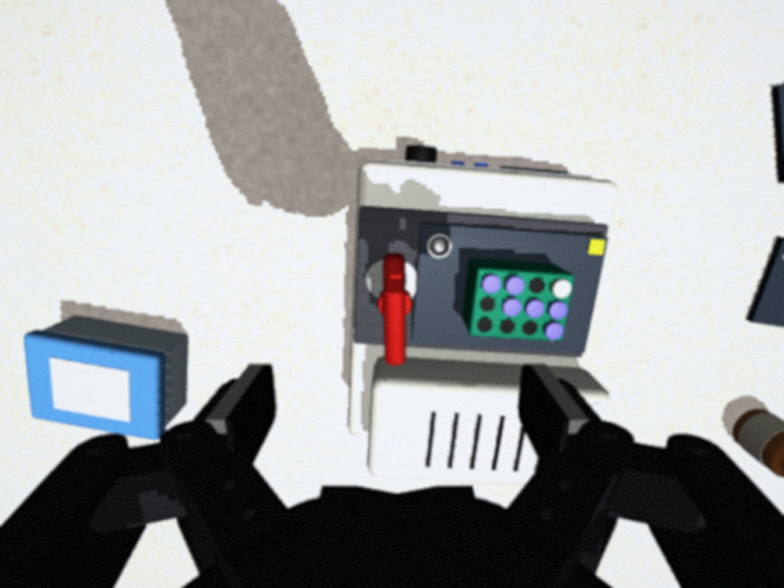

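```bash
python3 - <<'E'
from h import *
print(robot.move_l([.5439,-.0887,.138],down(np.pi/2),rate=.12,until_force=8)); robot.sleep(.15)
s=robot.sense(); print(s['time'],s['tcp_pos'],s['wrist_force'],s['moment'],s['width'])
robot.clamp(25); robot.sleep(.15)
s=robot.sense(); print(s['time'],s['tcp_pos'],s['wrist_force'],s['moment'],s['width'],s['joint_positions'].round(2))
E
```

```text
False
18.0667 [ 0.54451514 -0.08874187  0.1388627 ] [ 0.44541789 -0.06695525  0.52615563] [-0.01748608 -0.06296169  0.01383094] 0.08535481317979222
18.8333 [ 0.54390128 -0.0891023   0.138151  ] [-1.10683181 -1.98436572  2.47434504] [-0.46614934  0.24944922  0.02147234] 0.018045824307656753 [ 39.32  29.49 -47.12 108.77  26.77  53.34  69.38]
```

```bash
python3 - <<'E'
from h import *
im=viewer.read_camera("wrist"); save(np.clip(im.astype(float)*1.6,0,255).astype(np.uint8),"w8.png",None,1.4)
im=viewer.read_camera("side"); save(im,"s8.png",(230,100,350,220),5)
s=robot.sense(); print(s['time'],s['width'],s['wrist_force'],s['moment'])
E
```

```text
18.9333 0.018524279008389027 [-0.48235168 -2.17696391  3.43440494] [-0.53511157  0.28470825  0.03402934]
```

View pics/w8.png

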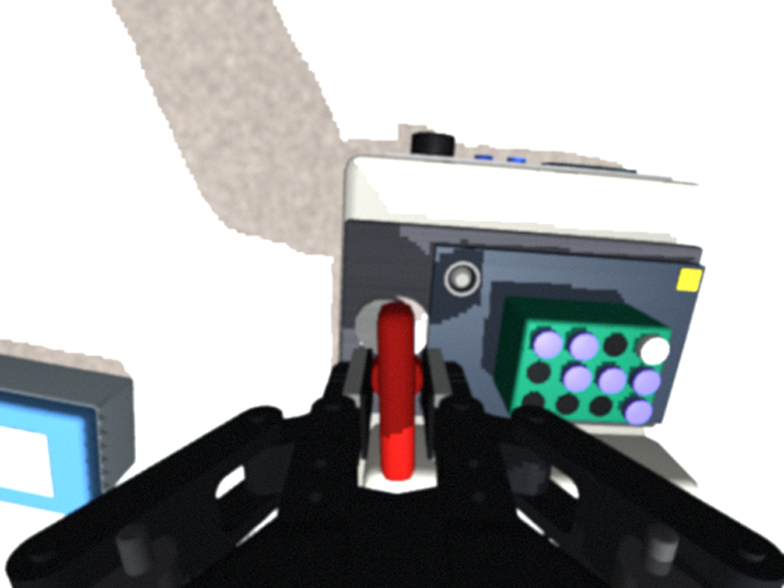

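View pics/s8.png

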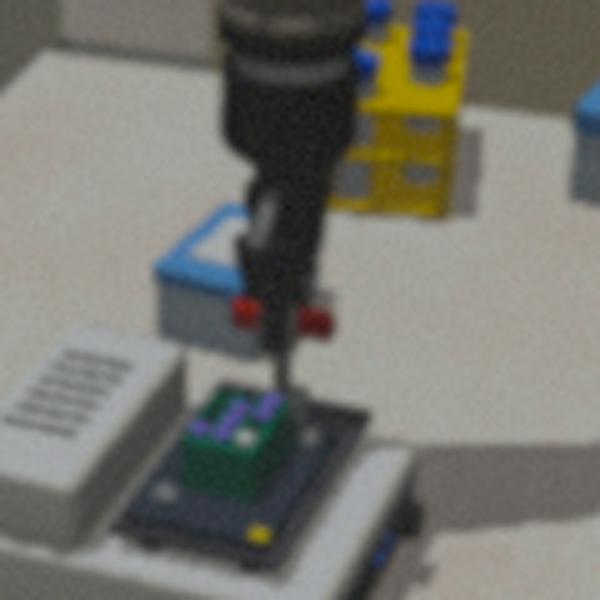

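The jaws met at 18 mm because the tips pinched the round hub under the bar. I'll regrip about 10 mm higher, on the bar alone.

```bash
python3 - <<'E'
from h import *
robot.open_jaws()
robot.move_l([.5439,-.0887,.1475],rate=.08); robot.sleep(.15)
s=robot.sense(); print(s['time'],s['tcp_pos'],s['wrist_force'],s['moment'])
robot.clamp(60); robot.sleep(.2)
s=robot.sense(); print(s['time'],s['tcp_pos'],s['wrist_force'],s['moment'],s['width'],s['ee_rot'][:,1])
E
```

```text
20.0083 [ 0.54384807 -0.08877173  0.14753281] [ 0.07875787 -0.61039103 -0.29602826] [ 0.03601429 -0.02810847 -0.04537263]
20.875 [ 0.54390824 -0.08911909  0.14765524] [-2.2208857  -1.71359697  3.94568117] [-0.45061627  0.32952333  0.11259387] 0.010423611975794932 [ 2.71905539e-04  9.99999765e-01 -6.28704561e-04]
```

```bash
cat > rot.py <<'E'
from h import *
def yaw(s): return np.arctan2(s['ee_rot'][1,1],s['ee_rot'][0,1])-np.pi/2
def pr(s): print(round(s['time'],2),'yaw %.3f'%yaw(s),'Mz %.3f'%s['moment'][2],s['wrist_force'].round(1),s['tcp_pos'].round(4),s['width'].round(4),round(s['joint_positions'][6],2),flush=True)
def step(deg,w=.15):
    q=np.array(Q); q[6]+=deg; Q[:]=q; robot.move_joints(q); robot.sleep(w); s=robot.sense(); pr(s); return s
Q=list(robot.sense()['joint_positions'])
E
python3 - <<'E'
from rot import *
s=robot.sense(); pr(s)
y0=yaw(s)
s=step(-4); 
if yaw(s)<y0-.03:
    for d in (-8,-12,-12): 
        s=step(d)
        if abs(s['moment'][2])>.35: break
E
```

```text
Traceback (most recent call last):
  File "rot.py", line 3, in pr
    def pr(s): print(round(s['time'],2),'yaw %.3f'%yaw(s),'Mz %.3f'%s['moment'][2],s['wrist_force'].round(1),s['tcp_pos'].round(4),s['width'].round(4),round(s['joint_positions'][6],2),flush=True)
                                                                                                                                   ^^^^^^^^^^^^^^^^
AttributeError: 'float' object has no attribute 'round'
```

```bash
sed -i "s/s\['width'\].round(4)/round(s['width'],4)/" rot.py
python3 - <<'E'
from rot import *
s=robot.sense(); pr(s)
y0=yaw(s)
s=step(-4); 
if yaw(s)<y0-.03:
    for d in (-8,-12,-12): 
        s=step(d)
        if abs(s['moment'][2])>.35: break
E
```

```text
20.88 yaw -0.000 Mz 0.113 [-2.2 -1.7  3.9] [ 0.5439 -0.0891  0.1477] 0.0104 69.98
21.27 yaw -0.069 Mz -0.086 [-1.5 -1.5  3.4] [ 0.5439 -0.0891  0.1477] 0.0102 66.05
21.68 yaw -0.207 Mz -0.067 [-0.9 -1.6  3.8] [ 0.5439 -0.0891  0.1477] 0.0107 58.15
22.15 yaw -0.416 Mz -0.065 [-1.6 -0.8  2.6] [ 0.5439 -0.0891  0.1477] 0.0105 46.17
22.62 yaw -0.625 Mz -0.004 [-0.8 -0.5  3.3] [ 0.5439 -0.089   0.1477] 0.0107 34.18
```

```bash
cat >> rot.py <<'E'
def step2(deg):
    Q[6]+=deg; robot.move_joints(Q); m=[];
    for _ in range(4): robot.sleep(.05); s=robot.sense(); m.append(s['moment'][2])
    print(np.round(m,3),end=' '); pr(s); return np.mean(m),yaw(s)
E
python3 - <<'E'
from rot import *
for d in [-6,-6,-6]+[-2.5]*4:
    m,y=step2(d)
    if m>.25 : break
E
```

```text
[-0.148 -0.121 -0.063 -0.084] 23.07 yaw -0.728 Mz -0.084 [-0.9 -0.7  3.2] [ 0.544  -0.089   0.1477] 0.0106 28.3
[-0.176 -0.122 -0.065 -0.038] 23.52 yaw -0.833 Mz -0.038 [-1.3  0.3  2.3] [ 0.5439 -0.089   0.1477] 0.0105 22.29
[-0.138 -0.104 -0.046 -0.037] 23.97 yaw -0.937 Mz -0.037 [-0.6 -0.7  1.2] [ 0.544  -0.089   0.1477] 0.0104 16.29
[-0.085 -0.003 -0.007 -0.077] 24.42 yaw -0.982 Mz -0.077 [-0.4 -1.   1.3] [ 0.544  -0.089   0.1477] 0.0104 13.73
[-0.185 -0.171 -0.096 -0.103] 24.87 yaw -1.026 Mz -0.103 [-0.   0.1  1.7] [ 0.544  -0.089   0.1477] 0.0108 11.22
[-0.154 -0.122 -0.11  -0.036] 25.32 yaw -1.070 Mz -0.036 [ 0.2 -1.9  1.8] [ 0.544  -0.089   0.1477] 0.0102 8.72
[-0.152 -0.115 -0.023 -0.081] 25.77 yaw -1.113 Mz -0.081 [ 0.4 -0.1  1.4] [ 0.544  -0.089   0.1477] 0.0105 6.22
```

```bash
python3 - <<'E'
from rot import *
print(robot.sense()['joint_efforts'][6])
b=None
for d in [-1.5]*8:
    m,y=step2(d); print('   eff7 %.3f cmd %.2f'%(robot.sense()['joint_efforts'][6],Q[6]))
    if abs(m)>.2 : break
E
```

```text
0.07452919380739331
[-0.024  0.018  0.066  0.044] 26.22 yaw -1.139 Mz 0.044 [ 0.5 -0.2  1.1] [ 0.544  -0.089   0.1477] 0.0105 4.74
   eff7 -0.027 cmd 4.72
[-0.031 -0.051 -0.029  0.102] 26.67 yaw -1.165 Mz 0.102 [ 0.5 -0.7  1.7] [ 0.544  -0.089   0.1477] 0.0103 3.24
   eff7 0.001 cmd 3.22
[-0.057 -0.043 -0.058 -0.022] 27.12 yaw -1.191 Mz -0.022 [-0.1 -1.   1.6] [ 0.544  -0.089   0.1477] 0.0105 1.74
   eff7 0.003 cmd 1.72
[-0.    -0.008  0.016  0.015] 27.57 yaw -1.218 Mz 0.015 [ 0.4 -1.2  1.1] [ 0.544  -0.089   0.1477] 0.0106 0.24
   eff7 -0.032 cmd 0.22
[0.05  0.09  0.077 0.122] 28.02 yaw -1.244 Mz 0.122 [ 0.5 -0.5  2.1] [ 0.544  -0.0891  0.1477] 0.0105 -1.26
   eff7 -0.116 cmd -1.28
[0.181 0.113 0.203 0.238] 28.47 yaw -1.270 Mz 0.238 [-0.4 -2.   1.6] [ 0.544  -0.0891  0.1477] 0.0108 -2.76
   eff7 -0.200 cmd -2.78
[0.262 0.268 0.315 0.335] 28.92 yaw -1.296 Mz 0.335 [-1.  -2.5  1.5] [ 0.544  -0.0891  0.1477] 0.0105 -4.26
   eff7 -0.302 cmd -4.28
```

Torque climbed from about 0 to 0.33 N m, starting near 1.155 rad from the shaker's x, which is inside the 1.0–1.25 range. That's firm, so I'll let go and check.

```bash
python3 - <<'E'
from rot import *
robot.open_jaws(); robot.sleep(.1); pr(robot.sense())
robot.move_l([.5439,-.0887,.26],rate=.2); 
robot.move_to([.549,-.0112,.26],down(-.0675)); robot.sleep(.3)
pr(robot.sense())
ci=viewer.camera_info("wrist"); im=viewer.read_camera("wrist"); np.save("w9.npy",im); np.savez("w9c.npz",**ci)
save(np.clip(im.astype(float)*1.6,0,255).astype(np.uint8),"w9z.png",(225,118,345,308),3.15)
it=viewer.read_camera("top"); save(it,"t9.png",(150,120,450,280),2.6)
E
```

```text
29.73 yaw -1.297 Mz -0.045 [-0.5 -0.6  0.1] [ 0.544  -0.089   0.1477] 0.0852 -4.28
31.26 yaw -1.640 Mz -0.002 [-0.5 -0.1 -0.1] [ 0.5489 -0.0123  0.2596] 0.0855 -24.25
```

View pics/w9z.png

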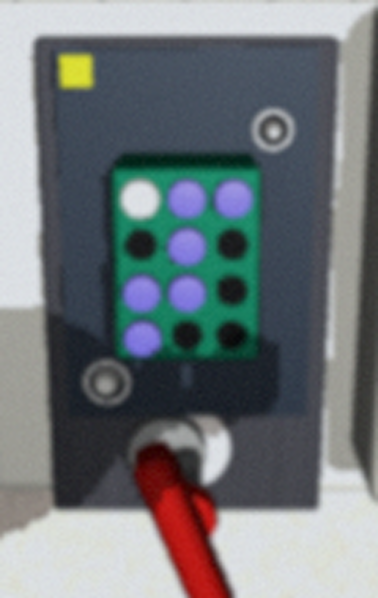

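View pics/t9.png

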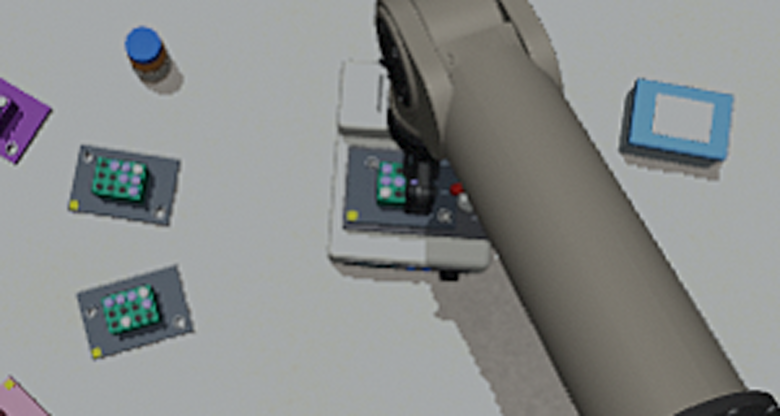

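```bash
python3 - <<'E'
from h import *
ci=dict(np.load("w9c.npz")); s=3.15
up=lambda c:(np.asarray(c,float)+.5)/s+np.array((225,118))-.5
L=np.array([(.028,.037,.008),(-.028,-.05,.008),(-.035,.056,.008)])
print(fitpose(L,up([(273,130),(107,382),(76,71)]),ci,.09,[.549,-.01,-.067]))
im=np.load("w9.npy").astype(int); m=((im[...,0]>2*im[...,1]+15)&(im[...,0]>60)); m[:, :220]=0;m[:,360:]=0
ys,xs=np.nonzero(m); print(xs.min(),xs.max(),ys.min(),ys.max())
P=unproj(np.c_[xs,ys],.160,ci)[:,:2]; c=P.mean(0); v=np.linalg.svd(P-c,full_matrices=False)[2][0]; print(c,np.degrees(0),np.arctan2(v[1],v[0]))
E
```

```text
(array([ 0.54912251, -0.00974423, -0.0648413 ]), array([0.02710739, 0.1442534 , 0.09350084]))
270 298 266 318
[ 0.54463449 -0.08769218] 0.0 -1.3093327000289783
```

```bash
python3 - <<'E'
from h import *
order.job_done(); print(robot.sense()['time'])
E
```

```text
the job is handed in; nothing more can be done
the job is handed in; nothing more can be done
```

I seated plate_b flush on the dowels, tightened the clamp on it, let go and handed the job in. The last robot action was at about 31 s of the 72 s allowed.

**Which plate:** The cameras put the small dowel at about (28, 37) mm from the dock, which matches only plate_b. It was therefore the only plate I tried, and it went fully home on the first attempt. I never touched plate_a or plate_c. In the last top view they lie flat on the bench where they were, and the tip box and bottle look undisturbed.

**Seating:** With plate_b home, the tool was 90.0 mm higher than when the plate lay on the bench, which is exactly the platform height. Both dowels showed through its holes. Its last measured pose was within about 0.5 mm of the dock estimate in x and y, and within about 0.003 rad in alignment.

**Clamp:** My first grip on the T-handle caught the round hub under the bar, so I let go and regripped higher up. The cam met the plate at about 1.155 rad, and the torque then rose by about 0.3 N m, somewhat above the suggested 0.2. After I let go, the bar stayed at about -1.30 rad in the world frame. I could not measure the contact force on the plate directly.

**Disagreements:**
- The top and wrist cameras differed by 5 to 6 mm in y. The offset was nearly the same for the plate and the dock, so I worked from relative positions.
- The moment reading while turning was noisy and at first had the opposite sign to what I expected. I judged the tightening by its steady rise, which the last joint's effort also showed.

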